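# Wedge the rocking tea cabinet

## Robot

A 7-joint arm with a two-finger parallel gripper is mounted at the origin on the work surface. World frame = base frame: x ahead of the robot, y to its left, z up, the work surface at z = 0. Lengths are in m, angles in rad, forces in N, time in s.
With the tool pointing down it reaches from about 0.4 to 0.875 m from the base axis. Payload 19.3 kg.
Tool frame: the origin (TCP) lies on the centre line of the jaws, within the pads' length; the fingertips stand 11 mm ahead of it and the grasp point (between the pads) lies 8 mm behind it; y points along the fingers, x is the direction in which the jaws open and shut, and the axes are right-handed (so a half turn about y gives the same grasp; the last joint's range is limited). The gripper opens to 85 mm and grips with 20 to 120 N. Pads are 22 mm wide; open, the fingers measure 114 mm over their backs; the gripper's body (76 mm by 85 mm) begins 54 mm behind the grasp point. The pads swing forward as they close: fully open they stand 13 mm farther back than shut.
Start: joints at [-1.195, 0.521, -0.036, 1.599, 0.021, 1.021, -0.113], TCP at [0.27, 0.564, 0.242] pointing down, gripper open.
Joint ranges: [-2.91, 2.91], [-0.3, 2.13], [-1.5, 1.42], [0.17, 2.43], [-1.26, 4.41], [0.16, 1.93], [-2.52, 2.52]. Speed limits (rad/s): [1.89, 1.89, 2.39, 2.39, 3.01, 3.01, 3.01].

## Interface

Orientations are given as [roll, pitch, yaw] about the fixed x, y, z axes, in that order (R = Rz(yaw) Ry(pitch) Rx(roll)).
In Python, from workcell import monitor, cams, bot gives the robot as it stands.
- The arm moves only by the tool send_rows, never from a script. Its argument "series" is text: rows parted by semicolons, each of 7 numbers parted by spaces: the turn, a rotation vector about the tool's x, y, z in rad, then the shift along the tool's x, y, z in mm, then the opening, from 0 (shut) to 1 (fully open). In form: ax ay az tx ty tz claw; .... A call has 1 to 20 rows; each row is the pose to reach, as a shift and turn from the pose commanded when the call began, along the tool's axes at that moment; what a row does not reach only later rows make up. A row lasts 1/12 s, in which the tool goes at most 41.7 mm and 7.16 degrees, less where a joint would pass 70% of its speed; a pose out of reach is approached as far as the arm can. A call with a gripper value outside its range is refused whole. The fingers move at their own pace and stop on an object; "force" is the grip in N (left out, the last holds). Time passes only in rows, so rows that repeat a pose let the fingers close. It gives the time, the measured TCP pose, the force and the opening at its end, in the units of the state.
- monitor.observe(): the state, without advancing time (a new reading comes with each control period).
- cams.grab_frame(name): name is "scene" or "top" or "wrist"; returns the picture (480x640x3 uint8, red, green, blue); there is no depth.
- cams.get_calibration(name): a dict with "mtx" (3x3 intrinsics, pixels), "origin" and "attitude" of the camera in the world. Camera axes: x right, y down, z forward; pixel columns grow to the right and rows downward; lengths in m; the calibration is good to about 2 mm. A picture is of the moment at which its call begins: read the wrist's pose just before it. get_calibration takes no time and is no camera call; for the wrist camera it gives the pose at the moment of the call.
- bot.job_done(): hands the job in, once; it reports no verdict.
The state is a dict: "clock": time; "qpos": joint angles; "qd": joint speeds; "joint_efforts": joint torques, N m; "position": TCP position; "tool_rot": TCP orientation; "force": force on the tool from outside, world axes, zero at the start; "moment": the same for the moment, N m; "grip_width": finger opening in m.
Only numpy, scipy, OpenCV 4.12 (cv2) and the standard library are available. Lean on these libraries where they do the work, as an engineer would, in place of code of your own. Each camera call takes 0.05 s, during which the arm holds its last target.

## Task

The little steel tea cabinet rocks because its one short foot, the door-side foot at the end where the wooden wedge lies, does not reach the counter. With the fingertips push the wedge along the counter, thin end first, under that foot until it is just snug and the cabinet stands level, then press down firmly on the cabinet's top above that foot for about a second to check that it no longer rocks, and leave it so. Do not pick up or tip the wedge, do not shove the cabinet along or lift it, and leave the crockery alone.

Things in the scene. Friction and masses are not known exactly. Their poses are not given: they have to be found in the camera images.
- cabinet: steel cabinet, 160 mm (its x) by 260 mm (its y), body from 30 to 135 mm above the counter, 3 to 4 kg, loose. Origin: counter level under its middle; z up; white sliding doors on its +x side. Round rubber feet, 20 mm wide, at x = +-55, y = +-105 mm. The foot at (+55, -105) is short and hangs in the air; the cabinet stands level on the other three
- foot_tip (a point): lowest point of the short foot's domed end, 7 to 11 mm above the counter (differs from start to start) while the cabinet is level; at (+55, -105) mm in the cabinet's frame. The wedge binds here: a push of about 4 to 5 N is snug; far more (foot load above 5 to 8 N) lifts the corner and the cabinet stands crooked
- corner_top (a point): point on the cabinet's top face straight above the short foot, 25 mm in from both edges, 135 mm above the counter: where to press. While the foot is unsupported, 5 to 8 N here rocks the cabinet (up to 0.12 rad)
- wedge: loose wooden wedge, 150 mm long, 60 mm wide, 3 mm thick at the tip rising evenly to 21 mm at the tail, 70 g. Origin: middle of its underside; x from tail to tip, z up. Slides on the counter with under 1 N. Starts flat beyond the cabinet's -y end, its tip 40 to 75 mm short of the short foot, pointing roughly to it (0.25 rad and 25 mm astray at most)
- wedge_tail (a point): middle of the wedge's tail at its underside (the face to push, 60 mm wide, 21 mm high)
- wedge_tip (a point): middle of the wedge's thin edge at its underside
- wedge_face: frame on the wedge's sloping top face, origin at the middle of that face; x along the slope towards the tip, y across, z square out of the face
- cup_top: amber glass cup, 72 mm across and 75 mm tall, standing on the cabinet's top towards its -x, +y corner; origin under its middle; stays where it is
- cup_low: amber glass cup, 72 mm across and 75 mm tall, on the counter between robot and wedge; origin under its middle; bystander
- sugar_bowl: lidded white ceramic sugar bowl, 100 mm across, 94 mm tall; origin under its middle; bystander
- kettle: cream enamel kettle, 190 mm across, 206 mm tall with its handle, spout to its +x; origin under its middle; bystander
- teapot: glass teapot, 136 mm across, 124 mm tall, spout to its +x; origin under its middle; bystander
- frother: white plastic milk frother standing on a foot of 76 mm diameter, 188 mm tall, small toggle switch on its side; origin under its middle; bystander
- spoon: steel spoon with a wooden handle, 150 mm long, lying on the counter; bystander
Not all that is in view belongs to the job. Leave any blue look-alike of the wedge alone.

How it is judged:
By the outcome, as a careful person would: the job done as asked, in the order asked, and still so for the second after the job is handed in, with the robot touching nothing.
It also fails if it takes over 72 s, if anything falls off the work surface, if the arm or the gripper's body presses on something with over 40 N, if the wrist force passes 120 N, or if a joint passes its speed limit or range.

## Working session

There is one attempt and no reset: what is moved stays moved. The work goes in short steps, Python scripts to look and compute and a tool call to move; the robot and the scene stay as the last step left them, time stands still between calls to the robot, and variables do not carry over. Pictures are saved under pics/ and viewed, and the job is handed in when it is done.

Besides the shell and the picture viewer there is one more tool, called after ">>>" as name(argument=value, ...) on one line, values as JSON. send_rows: Moves the arm, as the interface text tells. Its arguments: {"type":"object","properties":{"series":{"type":"string"},"force":{"type":"number"}},"required":["series"]}

```bash
mkdir -p pics; ls; python3 - <<'E'
from workcell import monitor,cams,bot
import cv2,numpy as np
s=monitor.observe();print(s)
for n in("scene","top","wrist"):
    c=cams.get_calibration(n);print(n,c)
    cv2.imwrite(f"pics/{n}0.png",cams.grab_frame(n)[:,:,::-1])
E
```

```text
pics
{'clock': 0.0, 'qpos': array([-1.19516385,  0.52204896, -0.0363641 ,  1.59997168,  0.02120434,
        1.02109651, -0.11279683]), 'qd': array([-7.44956392e-04,  7.18329290e-04, -1.01232732e-04, -1.65106385e-03,
        7.11906169e-05, -5.74947945e-04, -1.83536317e-03]), 'joint_efforts': array([-3.31424299e-04, -9.27115059e+01,  1.97960928e+00, -3.69942248e+01,
        1.78228004e-02,  8.10123951e-03, -6.37809165e-06]), 'position': array([0.26938482, 0.5636205 , 0.24171654]), 'tool_rot': array([-1.57086212e+00,  1.13754494e-03,  1.12499045e+00]), 'force': array([-0.16904316,  0.171566  ,  0.23431611]), 'moment': array([-0.03108298,  0.00514992,  0.00768365]), 'grip_width': 0.08564649247104385}
scene {'mtx': array([[624.25297156,   0.        , 313.63574827],
       [  0.        , 624.25297156, 228.340947  ],
       [  0.        ,   0.        ,   1.        ]]), 'origin': array([ 1.28433631, -1.16498114,  1.10600595]), 'attitude': array([-2.21301728, -0.01881772,  0.62276587])}
top {'mtx': array([[595.20872488,   0.        , 319.33342131],
       [  0.        , 595.20872488, 245.83424845],
       [  0.        ,   0.        ,   1.        ]]), 'origin': array([ 0.30129872, -0.06548996,  1.45112883]), 'attitude': array([-2.98678119,  0.0209396 , -1.56231795])}
wrist {'mtx': array([[369.29568471,   0.        , 323.14537818],
       [  0.        , 369.29568471, 227.44557332],
       [  0.        ,   0.        ,   1.        ]]), 'origin': array([0.20638811, 0.59353617, 0.37376947]), 'attitude': array([2.86433218e+00, 9.29378314e-04, 1.12559403e+00])}
```

View pics/scene0.png

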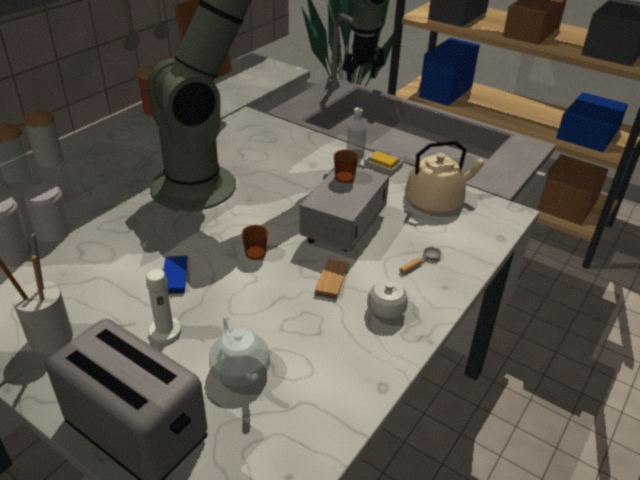

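View pics/top0.png

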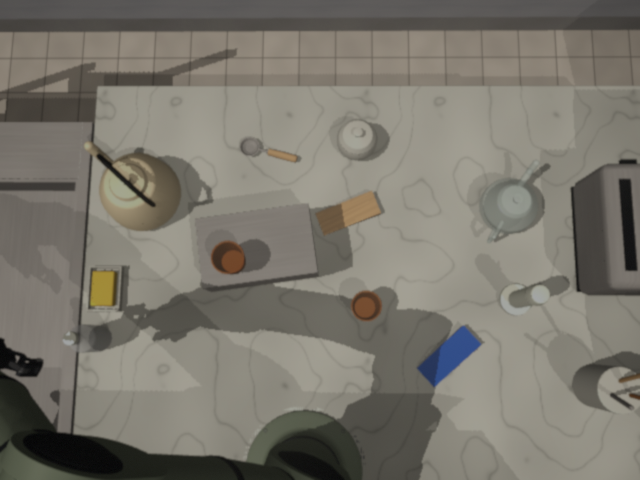

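View pics/wrist0.png

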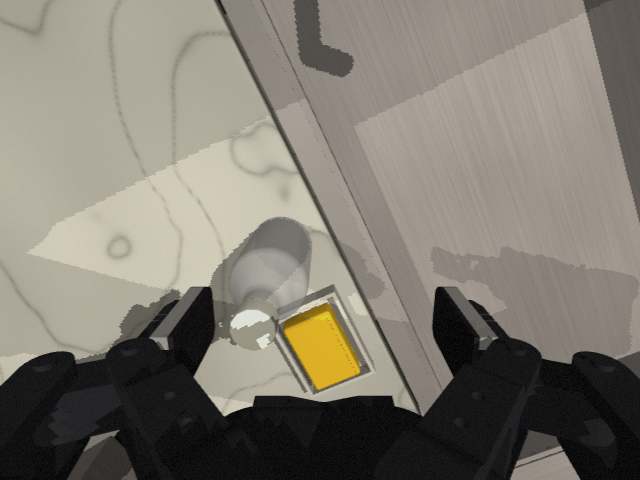

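```bash
python3 - <<'E'
import cv2
t=cv2.imread("pics/top0.png")[180:310,180:400];s=cv2.imread("pics/scene0.png")[140:320,240:440]
cv2.imwrite("pics/t1.png",cv2.convertScaleAbs(cv2.resize(t,None,fx=3.6,fy=3.6,interpolation=2),alpha=1.5))
cv2.imwrite("pics/s1.png",cv2.convertScaleAbs(cv2.resize(s,None,fx=3.3,fy=3.3,interpolation=2),alpha=1.5))
E
```

```text
(no output)
```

View pics/t1.png

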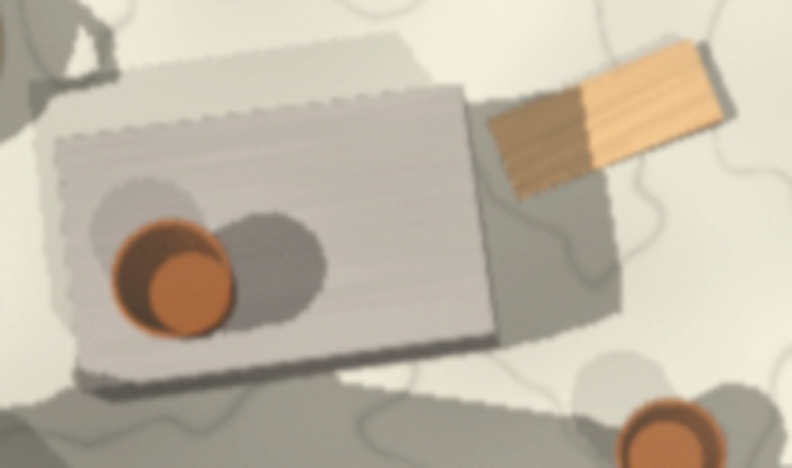

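View pics/s1.png

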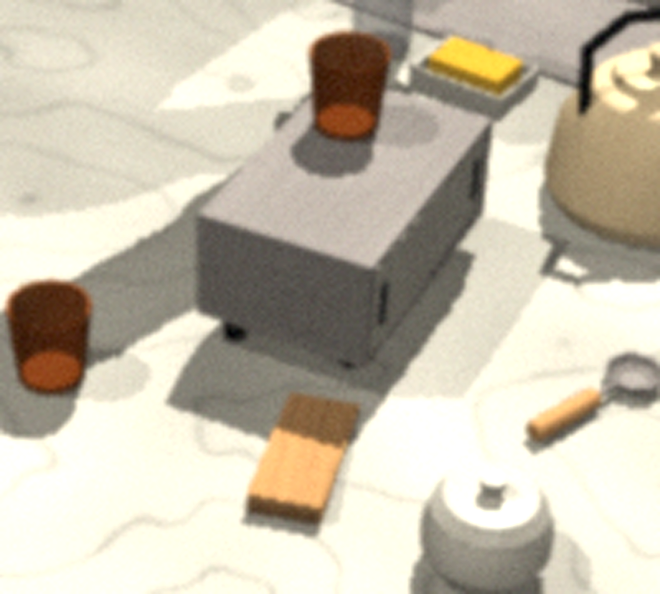

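```bash
cat > h.py <<'E'
import numpy as np
from scipy.spatial.transform import Rotation as R
from workcell import monitor,cams,bot
def rot(a): return R.from_euler('xyz',a).as_matrix()
def ray(c,uv,z):
    d=rot(c['attitude'])@np.linalg.inv(c['mtx'])@np.array([uv[0],uv[1],1.]);o=np.array(c['origin'])
    return o+d*(z-o[2])/d[2]
def proj(c,p):
    q=c['mtx']@(rot(c['attitude']).T@(np.array(p)-c['origin']));return q[:2]/q[2]
E
python3 - <<'E'
from h import *
c=cams.get_calibration('top');s=cams.get_calibration('scene')
f=lambda u,v:((u+.5)/3.6-.5+180,(v+.5)/3.6-.5+180)
g=lambda u,v:((u+.5)/3.3-.5+240,(v+.5)/3.3-.5+140)
T=lambda l,F,C:[ray(C,F(a,b),z).round(4) for a,b,z in l]
cab=[(462,87,.135),(55,140,.135),(495,333,.135),(78,372,.135)]
A=T(cab,f,c);print("cab top",A)
B=T([(378,268,.135),(493,124,.135),(198,214,.135)],g,s);print("scene cab +x-y,+x+y,-x-y",B)
w=T([(487,121,.003),(518,199,.003),(690,38,.021),(724,118,.021)],f,c);print("wedge top",w)
w2=T([(290,396,.003),(358,405,.003),(249,497,.021),(320,509,.021)],g,s);print("wedge sc",w2)
E
```

```text
cab top [array([ 0.6027, -0.0096,  0.135 ]), array([0.5676, 0.2462, 0.135 ]), array([ 0.4473, -0.0318,  0.135 ]), array([0.4215, 0.2259, 0.135 ])]
scene cab +x-y,+x+y,-x-y [array([ 0.6082, -0.0081,  0.135 ]), array([0.5723, 0.2367, 0.135 ]), array([ 0.4479, -0.0344,  0.135 ])]
wedge top [array([ 0.609 , -0.0216,  0.003 ]), array([ 0.5544, -0.0434,  0.003 ]), array([ 0.6637, -0.1605,  0.021 ]), array([ 0.6079, -0.1834,  0.021 ])]
wedge sc [array([ 0.556 , -0.0492,  0.003 ]), array([ 0.608 , -0.0246,  0.003 ]), array([ 0.6122, -0.1875,  0.021 ]), array([ 0.664 , -0.1657,  0.021 ])]
```

```bash
cat >> h.py <<'E'
def plan(p,yaw,phi):
    s=monitor.observe();M=rot(s['tool_rot']);Rt=R.from_euler('xyz',[-np.pi/2+phi,0,yaw]).as_matrix()
    t=M.T@(np.array(p)-s['position'])*1000
    a=R.from_matrix(M.T@Rt).as_rotvec()
    print('clk',s['clock'],'turn',a.round(4),'shift',t.round(1))
E
python3 - <<'E'
from h import *
c=cams.get_calibration('top')
for n,uv,z in [('bowl',(357,138),.09),('cup',(366,303),.075),('teapot',(512,205),.06),('frother',(540,293),.188)]: print(n,ray(c,uv,z).round(3))
f=np.array([-.307,.952]);t=np.array([.637,-.174])
b=t-f*.075;print(b)
plan([.45,.15,.36],.312,0.45);plan([b[0],b[1],.30],.312,0.45)
E
```

```text
bowl [ 0.774 -0.123  0.09 ]
cup [ 0.383 -0.143  0.075]
teapot [ 0.619 -0.491  0.06 ]
frother [ 0.4   -0.503  0.188]
[ 0.660025 -0.2454  ]
clk 0.15 turn [ 0.4252  0.7988 -0.1836] shift [-295.5 -117.9 -341.3]
clk 0.15 turn [ 0.4252  0.7988 -0.1836] shift [-561.7  -57.6 -701.3]
```

>>> send_rows(series="0 0 0 0 -100 0 0.35;0 0 0 0 -118 0 0.35;0 0 0 0 -118 0 0.35;0.21 0.4 -0.09 -150 -118 -170 0.35;0.21 0.4 -0.09 -150 -118 -170 0.35;0.21 0.4 -0.09 -150 -118 -170 0.35;0.425 0.8 -0.184 -295 -118 -341 0.35;0.425 0.8 -0.184 -295 -118 -341 0.35;0.425 0.8 -0.184 -295 -118 -341 0.35;0.425 0.8 -0.184 -295 -118 -341 0.35;0.425 0.8 -0.184 -295 -118 -341 0.35;0.425 0.8 -0.184 -295 -118 -341 0.35;0.425 0.8 -0.184 -562 -58 -701 0.35;0.425 0.8 -0.184 -562 -58 -701 0.35;0.425 0.8 -0.184 -562 -58 -701 0.35;0.425 0.8 -0.184 -562 -58 -701 0.35;0.425 0.8 -0.184 -562 -58 -701 0.35;0.425 0.8 -0.184 -562 -58 -701 0.35;0.425 0.8 -0.184 -562 -58 -701 0.35;0.425 0.8 -0.184 -562 -58 -701 0.35")

```text
clock: 1.82
position: [0.5717, -0.076, 0.3219]
tool_rot: [-1.12, -0.0, 0.311]
force: [0.5, 0.9, 0.8]
grip_width: 0.0302
```

```bash
python3 - <<'E'
from h import *
s=monitor.observe();print(s['position'],s['tool_rot'],s['qpos'],s['force'])
plan([.66,-.2454,.30],.312,0.45)
E
```

```text
[ 0.57169067 -0.07601505  0.32190273] [-1.11992384e+00 -3.20911696e-04  3.10930665e-01] [-0.01830632  0.54652312  0.39797841  1.49350404 -0.55556122  1.46480241
  0.81962397] [0.51712715 0.94573703 0.83222596]
clk 1.8167 turn [-0.0009 -0.0008  0.0008] shift [  32.2  -62.3 -179. ]
```

Reachable with the tilt. Finish the transfer.

>>> send_rows(series="0 0 0 32 -62 -179 0.35;0 0 0 32 -62 -179 0.35;0 0 0 32 -62 -179 0.35;0 0 0 32 -62 -179 0.35;0 0 0 32 -62 -179 0.35;0 0 0 32 -62 -179 0.35;0 0 0 32 -62 -179 0.35;0 0 0 32 -62 -179 0.35;0 0 0 32 -62 -179 0.35")

```text
clock: 2.57
position: [0.6593, -0.2423, 0.3008]
tool_rot: [-1.12, -0.001, 0.312]
force: [0.5, 1.1, 0.5]
grip_width: 0.0299
```

```bash
python3 - <<'E'
from h import *
import cv2
s=monitor.observe();print(s['position'],s['tool_rot'],s['qpos'],s['force'])
c=cams.get_calibration('wrist');print(c['origin'],c['attitude'])
cv2.imwrite("pics/w2.png",cams.grab_frame('wrist')[:,:,::-1])
plan([.66,-.2454,.08],.312,0.45)
for p in [(.5819,-.0347,.003),(.637,-.174,.021),(.5767,.0122,.008)]: print(proj(c,p))
E
```

```text
[ 0.65925091 -0.24233675  0.30079231] [-1.12000921 -0.00126815  0.31173824] [ 0.23955861  0.84318998  0.40478523  1.01462108 -0.58365975  1.69432437
  0.91819099] [0.46662977 1.09849041 0.52861928]
[ 0.6570133  -0.23770995  0.44981566] [-2.96780791e+00 -1.48821000e-03  3.12366656e-01]
clk 2.6167 turn [-0.0006  0.0006  0.0014] shift [ -0.6 197.5 -99.1]
[315.59953732 122.44649418]
[323.05669956 234.57414132]
[322.92702568  87.46668673]
```

View pics/w2.png

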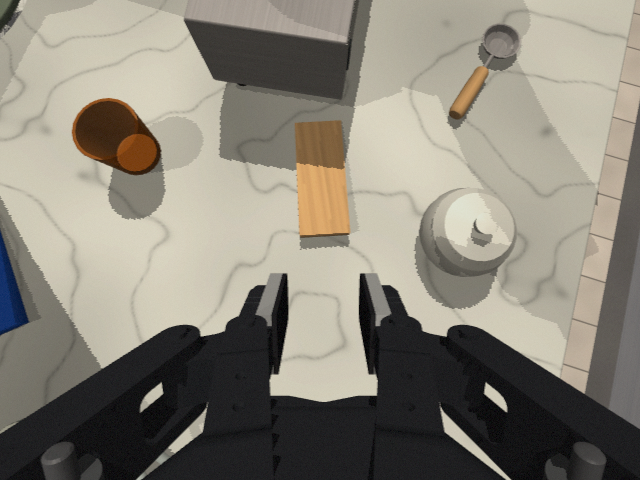

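```bash
python3 - <<'E'
from h import *
import cv2
c=cams.get_calibration('wrist')
for n,uv,z in [('tipL',(295,122),.003),('tipR',(342,121),.003),('tailL',(299.5,237),.021),('tailR',(349,233),.021),('cabL',(213,82),.03),('cabR',(342,97),.03),('topL',(186,20),.135),('topR',(354,40),.135),('wfoot',(243,84),0)]: print(n,ray(c,uv,z).round(4))
im=cv2.imread('pics/w2.png')[60:250,190:380];cv2.imwrite('pics/w2c.png',cv2.convertScaleAbs(cv2.resize(im,None,fx=3.1,fy=3.1,interpolation=2),alpha=1.4))
E
```

```text
tipL [ 0.5564 -0.0423  0.003 ]
tipR [ 0.6139 -0.0222  0.003 ]
tailL [ 0.6117 -0.1852  0.021 ]
tailR [ 0.6656 -0.1628  0.021 ]
cabL [ 0.4489 -0.0352  0.03  ]
cabR [ 0.607  -0.0051  0.03  ]
topL [ 0.4531 -0.033   0.135 ]
topR [ 0.6128 -0.0037  0.135 ]
wfoot [ 0.4729 -0.0111  0.    ]
```

View pics/w2c.png

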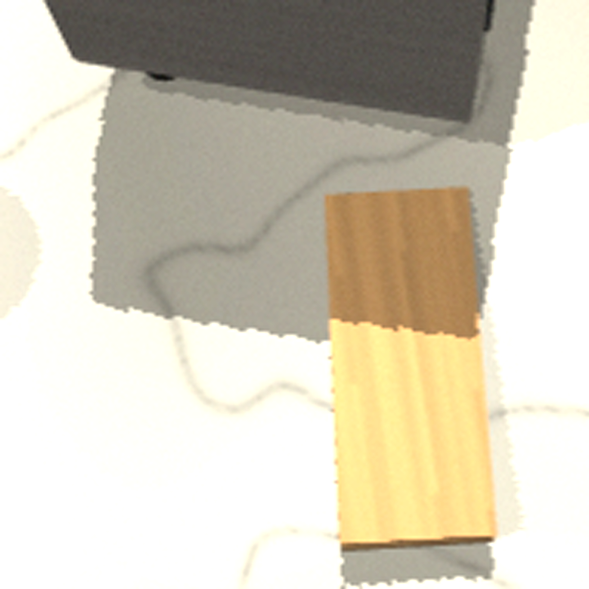

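```bash
python3 - <<'E'
from h import *
plan([.66,-.2454,.035],.309,0.45)
E
```

```text
clk 2.6167 turn [-0.0006  0.0033  0.0001] shift [  -0.7  238.  -118.7]
```

>>> send_rows(series="0 0 0 0 238 -119 0.35;0 0 0 0 238 -119 0.35;0 0 0 0 238 -119 0.35;0 0 0 0 238 -119 0.35;0 0 0 0 238 -119 0.35;0 0 0 0 238 -119 0.35;0 0 0 0 238 -119 0.35;0 0 0 0 238 -119 0.35;0 0 0 0 238 -119 0.35;0 0 0 0 238 -119 0.35;0 0 0 0 238 -119 0.35")

```text
clock: 3.53
position: [0.6618, -0.2473, 0.0372]
tool_rot: [-1.123, -0.004, 0.311]
force: [-0.0, 0.9, -0.1]
grip_width: 0.03
```

```bash
python3 - <<'E'
from h import *
import cv2
s=monitor.observe();print(s['position'],s['tool_rot'],s['force'],s['qpos'])
c=cams.get_calibration('wrist')
cv2.imwrite("pics/w3.png",cams.grab_frame('wrist')[:,:,::-1])
cv2.imwrite("pics/s3.png",cv2.resize(cams.grab_frame('scene')[:,:,::-1][140:320,240:440],None,fx=3.3,fy=3.3))
E
```

```text
[ 0.66176251 -0.24727563  0.03724697] [-1.12282915 -0.00357606  0.3109237 ] [-0.04877263  0.87998264 -0.09514689] [ 0.25758478  1.09405998  0.3405551   1.1779356  -0.64056306  1.31259893
  1.08070547]
```

View pics/w3.png

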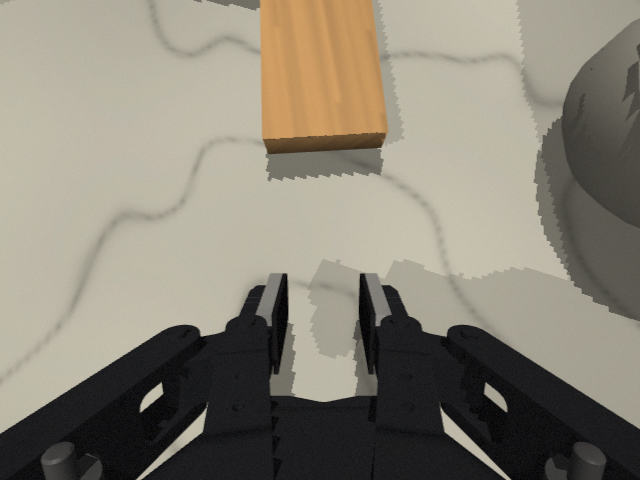

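View pics/s3.png

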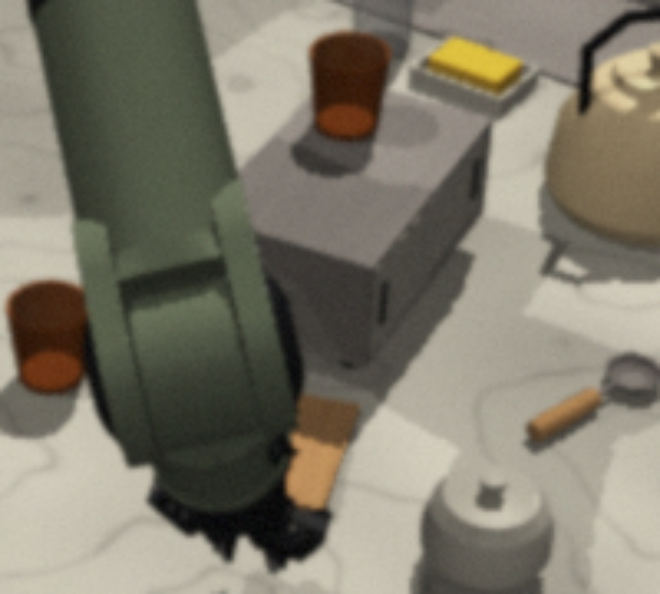

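>>> send_rows(series="0 0 0 0 7 -3 0.35;0 0 0 0 14.5 -7 0.35;0 0 0 0 14.5 -7 0.35;0 0 0 0 14.5 -7 0.35")

```text
clock: 3.97
position: [0.66, -0.2465, 0.0171]
tool_rot: [-1.119, 0.0, 0.311]
force: [-0.7, -0.1, 0.6]
grip_width: 0.0298
```

>>> send_rows(series="0 0 0 0 1 -0.5 0.35;0 0 0 0 2 -1 0.35;0 0 0 0 3 -1.4 0.35;0 0 0 0 3 -1.4 0.35")

```text
clock: 4.3
position: [0.6604, -0.2467, 0.0146]
tool_rot: [-1.12, -0.001, 0.311]
force: [0.2, 0.4, 0.2]
grip_width: 0.0302
```

>>> send_rows(series="0 0 0 0 1 -0.5 0.35;0 0 0 0 2 -1 0.35;0 0 0 0 2 -1 0.35")

```text
clock: 4.55
position: [0.6606, -0.2468, 0.013]
tool_rot: [-1.12, -0.001, 0.311]
force: [-1.7, 0.1, 4.2]
grip_width: 0.0301
```

>>> send_rows(series="0 0 0 0 -2 1 0.35;0 0 0 0 5 17 0.35;0 0 0 0 13 34 0.35;0 0 0 0 21 50 0.35;0 0 0 0 21 50 0.35;0 0 0 0 21 50 0.35")

```text
clock: 5.05
position: [0.6441, -0.1943, 0.0158]
tool_rot: [-1.12, -0.001, 0.312]
force: [-0.5, 0.5, -0.3]
grip_width: 0.0301
```

```bash
python3 - <<'E'
from h import *
import cv2
s=monitor.observe();print(s['position'],s['tool_rot'],s['force'],s['qpos'])
cv2.imwrite("pics/w4.png",cams.grab_frame('wrist')[:,:,::-1])
E
```

```text
[ 0.64409207 -0.19425724  0.01576874] [-1.11992697e+00 -9.73849576e-04  3.11815501e-01] [-0.476467    0.46801244 -0.25488017] [ 0.19735877  1.06301772  0.31882194  1.31888688 -0.66469968  1.20483035
  1.08985653]
```

View pics/w4.png

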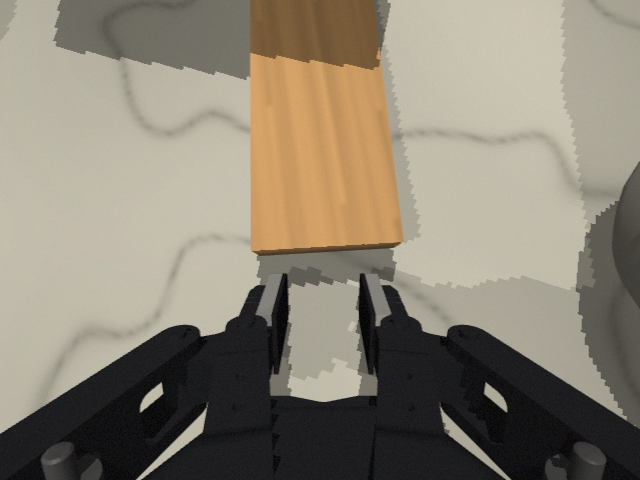

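>>> send_rows(series="0 0 0 0 2.2 4.5 0.35;0 0 0 0 4.4 9 0.35;0 0 0 0 6.5 13.5 0.35;0 0 0 0 8.7 18 0.35;0 0 0 0 10.9 22.5 0.35;0 0 0 0 13.1 27 0.35;0 0 0 0 15.2 31.5 0.35;0 0 0 0 17.4 36 0.35;0 0 0 0 17.4 36 0.35;0 0 0 0 17.4 36 0.35")

```text
clock: 5.93
position: [0.6317, -0.1568, 0.0156]
tool_rot: [-1.12, -0.001, 0.311]
force: [0.4, -0.3, 0.7]
grip_width: 0.0301
```

```bash
python3 - <<'E'
from h import *
import cv2
s=monitor.observe();print(s['position'],s['tool_rot'],s['force'],s['qpos'])
c=cams.get_calibration('wrist')
cv2.imwrite("pics/w5.png",cams.grab_frame('wrist')[:,:,::-1])
cv2.imwrite("pics/t5.png",cv2.convertScaleAbs(cv2.resize(cams.grab_frame('top')[:,:,::-1][180:310,180:400],None,fx=3.6,fy=3.6,interpolation=2),alpha=1.5))
for p in [(.578,.014,.008),(.607,-.008,.135)]: print(proj(c,p))
E
```

```text
[ 0.63169662 -0.15676325  0.01555787] [-1.12010715e+00 -7.46548307e-04  3.11048521e-01] [ 0.41677444 -0.25157293  0.70376963] [ 0.15233946  1.02581767  0.30658176  1.41028812 -0.68126276  1.14565522
  1.0854626 ]
[326.58516258 -61.58237495]
[ 478.2364171  -707.16179002]
```

View pics/w5.png

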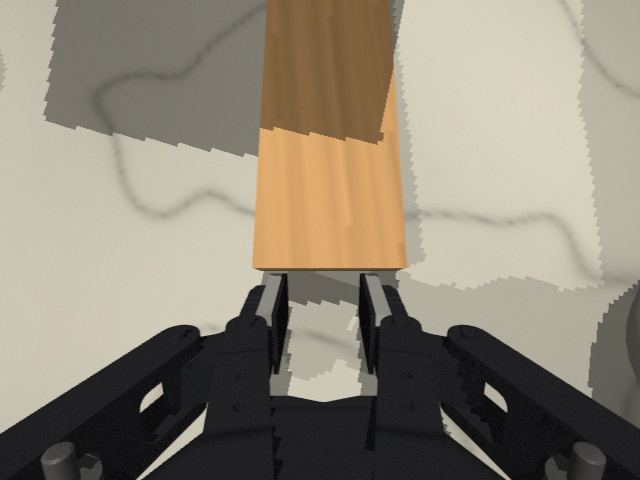

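View pics/t5.png

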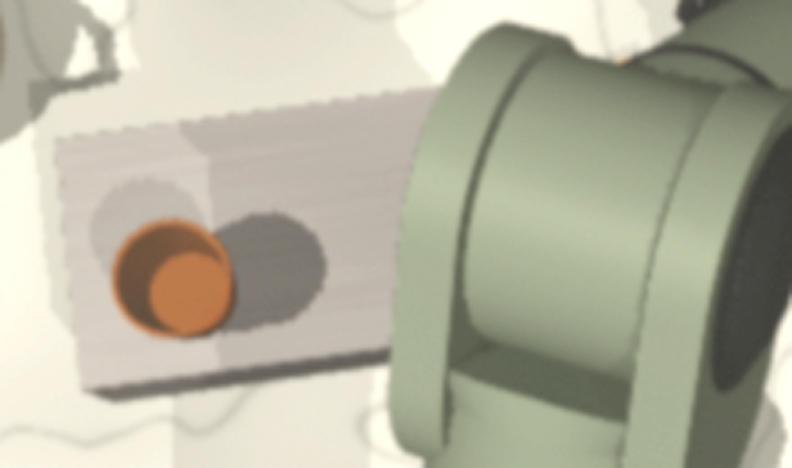

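>>> send_rows(series="0 0 0 0 2.2 4.5 0.35;0 0 0 0 4.4 9 0.35;0 0 0 0 6.5 13.5 0.35;0 0 0 0 8.7 18 0.35;0 0 0 0 10.9 22.5 0.35;0 0 0 0 13.1 27 0.35;0 0 0 0 15.2 31.5 0.35;0 0 0 0 17.4 36 0.35;0 0 0 0 17.4 36 0.35;0 0 0 0 17.4 36 0.35")

```text
clock: 6.87
position: [0.6194, -0.1187, 0.0155]
tool_rot: [-1.12, -0.001, 0.311]
force: [-0.2, 0.9, -0.2]
grip_width: 0.0297
```

```bash
python3 - <<'E'
from h import *
import cv2
s=monitor.observe();print(s['position'],s['tool_rot'],s['force'],s['qpos'])
c=cams.get_calibration('wrist')
cv2.imwrite("pics/w6.png",cams.grab_frame('wrist')[:,:,::-1])
cv2.imwrite("pics/s6.png",cv2.resize(cams.grab_frame('scene')[:,:,::-1][100:320,200:440],None,fx=2.7,fy=2.7))
print(ray(c,(330,268),.021))
E
```

```text
[ 0.61944635 -0.11868392  0.01552296] [-1.12011526e+00 -7.10142845e-04  3.11112571e-01] [-0.24404769  0.91737674 -0.19343236] [ 0.10641957  0.99193801  0.29264974  1.49312585 -0.7001562   1.0892851
  1.07765454]
[ 0.6171153  -0.10436321  0.021     ]
```

View pics/w6.png

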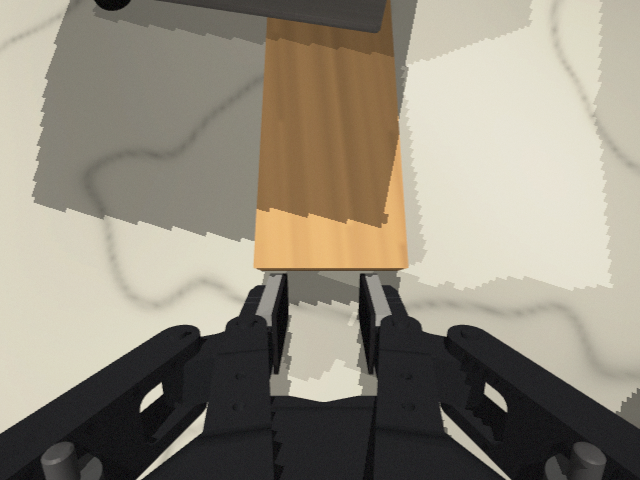

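View pics/s6.png

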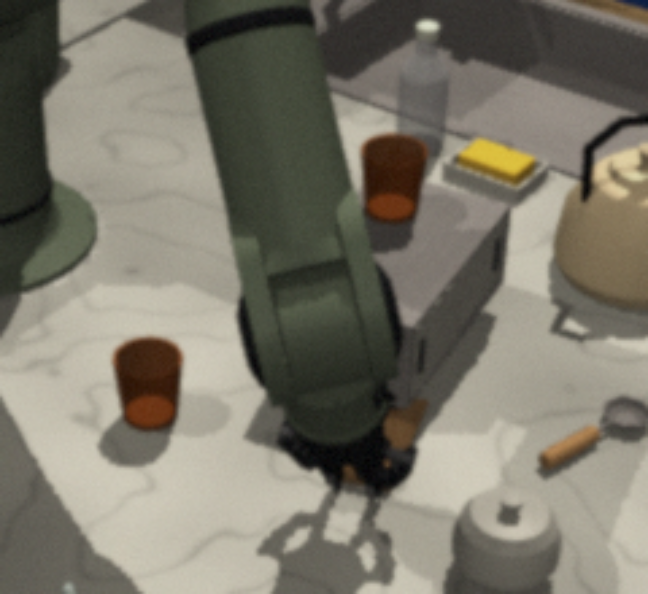

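```bash
python3 - <<'E'
from h import *
c=cams.get_calibration('wrist')
for u in [(376,32),(150,8)]: print(ray(c,u,.03))
a=ray(c,(376,32),.03);b=ray(c,(150,8),.03);e=(a-b);e/=np.linalg.norm(e);n=np.array([-e[1],e[0],0]);print(np.arctan2(e[1],e[0]));print(a-.025*e+.025*n)
E
```

```text
[ 0.60598483 -0.00849459  0.03      ]
[ 0.51411184 -0.02646894  0.03      ]
0.193203159345791
[0.57664989 0.01124019 0.03      ]
```

>>> send_rows(series="0 0 0 0 0.4 0.9 0.35;0 0 0 0 0.9 1.8 0.35;0 0 0 0 1.3 2.7 0.35;0 0 0 0 1.7 3.6 0.35;0 0 0 0 2.2 4.5 0.35;0 0 0 0 2.6 5.4 0.35")

```text
clock: 7.47
position: [0.6176, -0.1132, 0.0155]
tool_rot: [-1.12, -0.001, 0.311]
force: [1.0, -0.5, 0.1]
grip_width: 0.0297
```

>>> send_rows(series="0 0 0 0 0.4 0.9 0.35;0 0 0 0 0.9 1.8 0.35;0 0 0 0 1.3 2.7 0.35")

```text
clock: 7.72
position: [0.6167, -0.1104, 0.0155]
tool_rot: [-1.12, -0.001, 0.311]
force: [-0.1, -0.8, 0.1]
grip_width: 0.0301
```

>>> send_rows(series="0 0 0 0 0.4 0.9 0.35;0 0 0 0 0.9 1.8 0.35;0 0 0 0 1.3 2.7 0.35")

```text
clock: 7.97
position: [0.6159, -0.1082, 0.0155]
tool_rot: [-1.121, -0.001, 0.31]
force: [2.1, -6.2, -0.5]
grip_width: 0.0296
```

>>> send_rows(series="0 0 0 0 0 0 0.35")

```text
clock: 8.05
position: [0.6159, -0.1081, 0.0155]
tool_rot: [-1.121, -0.001, 0.31]
force: [1.3, -4.6, -0.2]
grip_width: 0.0299
```

```bash
python3 - <<'E'
from h import *
import cv2
F=[]
for i in range(3):
    s=monitor.observe();F.append(s['force']);print(s['position'],s['force']);
    im=cams.grab_frame(['wrist','scene','top'][i])
    if i<2: cv2.imwrite(f"pics/a7{i}.png",im[:,:,::-1])
print(np.mean(F,0)@np.array([.307,-.952,0]))
E
```

```text
[ 0.61588665 -0.10809315  0.0154814 ] [ 1.29456343 -4.58557817 -0.18219171]
[ 0.61591994 -0.10809785  0.01550747] [ 1.45573367 -3.89371523 -0.24502918]
[ 0.61586561 -0.10808682  0.01546566] [ 1.94976441 -5.58943019  0.24876931]
4.945447915724595
```

View pics/a70.png

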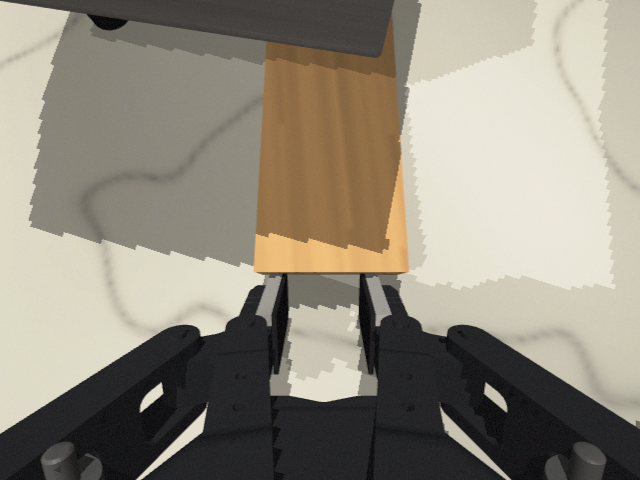

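>>> send_rows(series="0 0 0 0 -1 -2 0.35;0 0 0 0 -7 -14 0.35;0 0 0 0 -15 -31 0.35;0 0 0 0 -15 -31 0.35;0 0 0 0 -50 -15 0.35;0 0 0 0 -90 5 0.35;0 0 0 0 -130 24 0.35;0 0 0 0 -177 47 0.0;0 0 0 0 -177 47 0.0;0 0 0 0 -177 47 0.0;0 0 0 0 -177 47 0.0")

```text
clock: 9.12
position: [0.6265, -0.1402, 0.1962]
tool_rot: [-1.12, -0.002, 0.311]
force: [-0.7, 1.1, -0.5]
grip_width: 0.0002
```

```bash
python3 - <<'E'
from h import *
import cv2
s=monitor.observe();print(s['position'],s['tool_rot'],s['force'])
c=cams.get_calibration('wrist')
cv2.imwrite("pics/w8.png",cams.grab_frame('wrist')[:,:,::-1])
cv2.imwrite("pics/s8.png",cv2.convertScaleAbs(cv2.resize(cams.grab_frame('scene')[:,:,::-1][140:320,240:440],None,fx=3.3,fy=3.3,interpolation=2),alpha=1.3))
cv2.imwrite("pics/t8.png",cv2.convertScaleAbs(cv2.resize(cams.grab_frame('top')[:,:,::-1][180:310,180:400],None,fx=3.6,fy=3.6,interpolation=2),alpha=1.5))
E
```

```text
[ 0.62649149 -0.14020414  0.19620809] [-1.12021719 -0.00211241  0.31132744] [-0.74135902  1.11665521 -0.54363082]
```

View pics/w8.png

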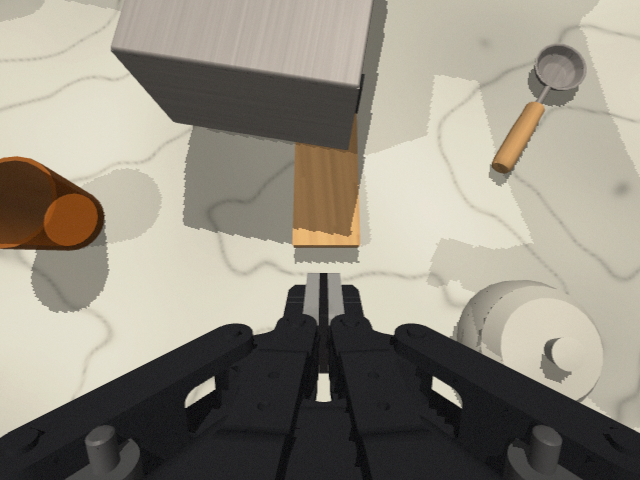

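View pics/s8.png

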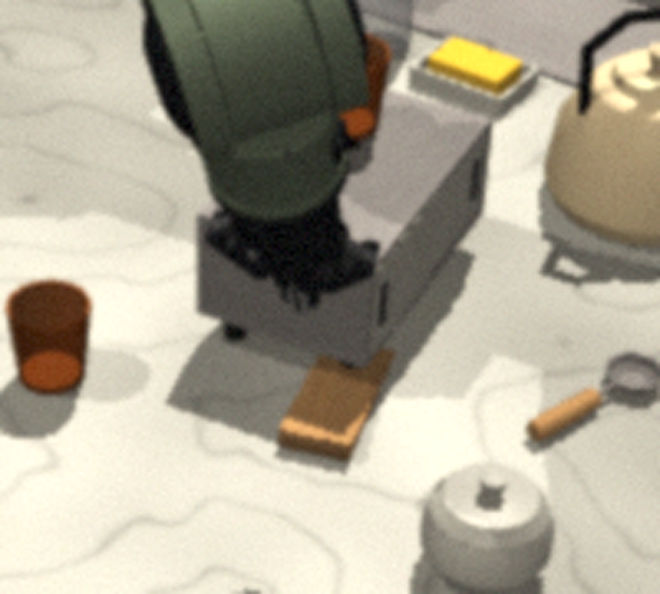

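View pics/t8.png

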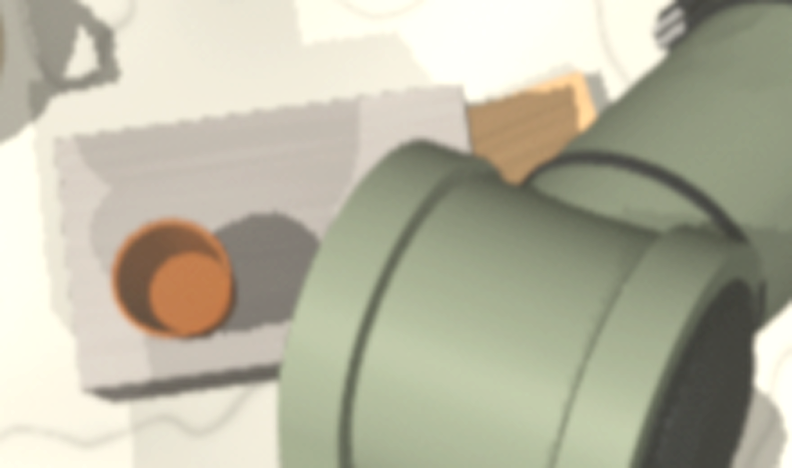

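```bash
python3 - <<'E'
from h import *
c=cams.get_calibration('wrist')
a=ray(c,(361,84),.135);b=ray(c,(113,49),.135);e=(a-b);print(a,b,np.linalg.norm(e));e/=np.linalg.norm(e);n=np.array([-e[1],e[0],0]);print(a-.025*e+.025*n)
plan([.578,.0125,.24],.311,0);plan([.578,.0125,.155],.311,0)
E
```

```text
[ 0.60720522 -0.00835631  0.135     ] [ 0.45250768 -0.03300612  0.135     ] 0.15664910446416727
[0.57858276 0.01239831 0.135     ]
clk 9.2667 turn [-4.521e-01 -3.000e-04 -9.000e-04] shift [  1.2  28.6 164. ]
clk 9.2667 turn [-4.521e-01 -3.000e-04 -9.000e-04] shift [  1.3 105.  126.9]
```

>>> send_rows(series="-0.1 0 0 0 -38 19 0;-0.2 0 0 0 -38 19 0;-0.3 0 0 0 0 90 0;-0.45 0 0 1 28 164 0;-0.452 0 0 1 28 164 0;-0.452 0 0 1 28 164 0;-0.452 0 0 1 28 164 0;-0.452 0 0 1 28 164 0;-0.452 0 0 1 105 127 0;-0.452 0 0 1 105 127 0;-0.452 0 0 1 105 127 0;-0.452 0 0 1 105 127 0;-0.452 0 0 1 105 127 0;-0.452 0 0 1 105 127 0")

```text
clock: 10.43
position: [0.5794, 0.0116, 0.158]
tool_rot: [-1.573, -0.003, 0.31]
force: [-1.1, -0.1, 0.4]
grip_width: -0.0004
```

```bash
python3 - <<'E'
from h import *
import cv2
s=monitor.observe();print(s['position'],s['tool_rot'],s['force'])
cv2.imwrite("pics/w9.png",cams.grab_frame('wrist')[:,:,::-1])
cv2.imwrite("pics/s9.png",cv2.convertScaleAbs(cv2.resize(cams.grab_frame('scene')[:,:,::-1][140:320,240:440],None,fx=3.3,fy=3.3,interpolation=2),alpha=1.3))
plan([.5783,.0125,.149],.311,0)
E
```

```text
[0.57935832 0.01157966 0.15800597] [-1.57273805 -0.00286316  0.31017621] [-1.11407868 -0.09696457  0.35799014]
clk 10.5333 turn [ 0.0016 -0.0005  0.003 ] shift [-0.7  8.8  0.9]
```

View pics/w9.png

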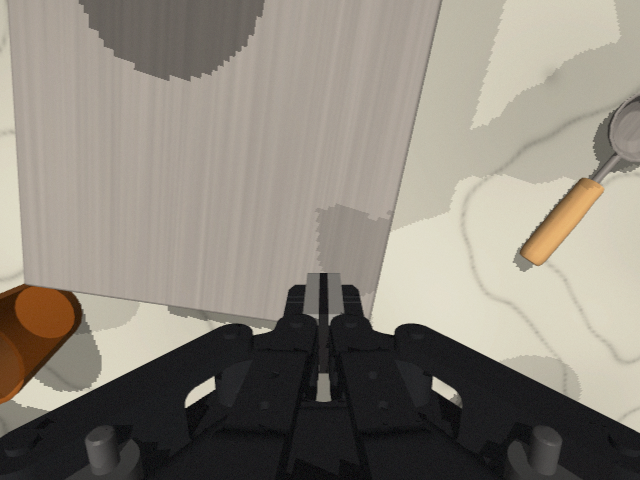

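View pics/s9.png

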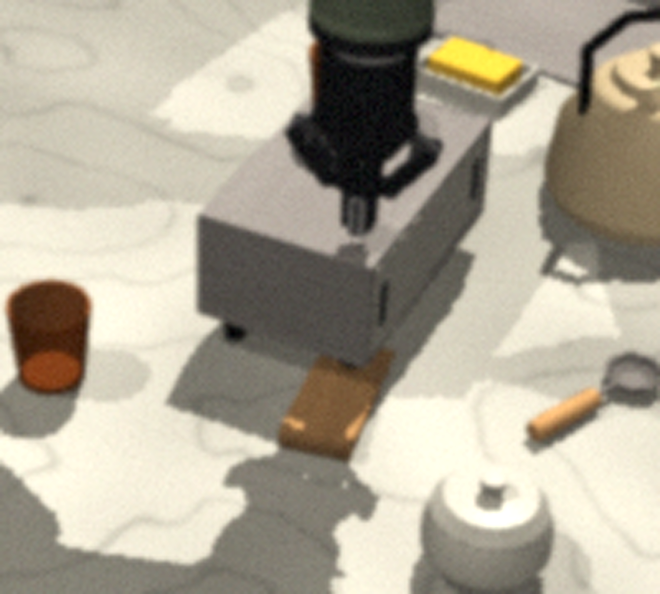

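Tool is above the corner point (fingers over the top near (360,215) in the scene crop). Descend to touch.

>>> send_rows(series="0 0 0 -0.7 4 0.9 0;0 0 0 -0.7 8 0.9 0;0 0 0 -0.7 9 0.9 0;0 0 0 -0.7 10 0.9 0;0 0 0 -0.7 10 0.9 0")

```text
clock: 10.95
position: [0.5773, 0.0127, 0.1461]
tool_rot: [-1.572, -0.0, 0.311]
force: [-1.8, 1.1, 3.0]
grip_width: -0.0001
```

>>> send_rows(series="0 0 0 0 0.5 0 0;0 0 0 0 1 0 0;0 0 0 0 1 0 0")

```text
clock: 11.2
position: [0.5776, 0.0125, 0.1458]
tool_rot: [-1.572, -0.001, 0.311]
force: [-5.1, 1.3, 16.3]
grip_width: 0.0
```

>>> send_rows(series="0 0 0 0 0.5 0 0;0 0 0 0 1 0 0;0 0 0 0 1 0 0")

```text
clock: 11.45
position: [0.578, 0.0125, 0.1455]
tool_rot: [-1.572, -0.002, 0.31]
force: [-7.1, 0.3, 28.5]
grip_width: 0.0001
```

>>> send_rows(series="0 0 0 0 -0.8 0 0;0 0 0 0 -0.8 0 0;0 0 0 0 -0.8 0 0;0 0 0 0 -0.8 0 0;0 0 0 0 -0.8 0 0;0 0 0 0 -0.8 0 0")

```text
clock: 11.95
position: [0.5777, 0.0126, 0.1458]
tool_rot: [-1.572, -0.002, 0.311]
force: [-5.9, 1.1, 18.3]
grip_width: -0.0005
```

>>> send_rows(series="0 0 0 0 0 0 0;0 0 0 0 0 0 0;0 0 0 0 0 0 0;0 0 0 0 0 0 0;0 0 0 0 0 0 0;0 0 0 0 0 0 0;0 0 0 0 0 0 0")

```text
clock: 12.53
position: [0.5777, 0.0126, 0.1457]
tool_rot: [-1.572, -0.002, 0.311]
force: [-6.2, 0.6, 17.2]
grip_width: -0.0001
```

```bash
python3 - <<'E'
from h import *
import cv2
s=monitor.observe();print(s['position'],s['force'])
cv2.imwrite("pics/s10.png",cv2.convertScaleAbs(cv2.resize(cams.grab_frame('scene')[:,:,::-1][140:320,240:440],None,fx=3.3,fy=3.3,interpolation=2),alpha=1.3))
E
```

```text
[0.57766747 0.01259493 0.14574214] [-6.2191998   0.59789153 17.15639507]
```

>>> send_rows(series="0 0 0 0 -1 0 0;0 0 0 0 -3 0 0;0 0 0 0 -20 0 0;0 0 0 0 -60 0 0;0 0 0 0 -100 0 0;0 0 0 0 -140 0 0;0 0 0 0 -140 -60 0;0 0 0 0 -140 -100 0;0 0 0 0 -140 -140 0;0 0 0 0 -140 -180 0;0 0 0 0 -140 -200 0;0 0 0 0 -140 -200 0;0 0 0 0 -140 -200 0")

```text
clock: 13.67
position: [0.6381, -0.1801, 0.2846]
tool_rot: [-1.573, 0.0, 0.307]
force: [0.6, 0.6, -0.1]
grip_width: -0.0002
```

```bash
python3 - <<'E'
from h import *
import cv2
s=monitor.observe();print(s['position'],s['force'])
cv2.imwrite("pics/w11.png",cams.grab_frame('wrist')[:,:,::-1])
cv2.imwrite("pics/s11.png",cv2.convertScaleAbs(cv2.resize(cams.grab_frame('scene')[:,:,::-1][140:320,240:440],None,fx=3.3,fy=3.3,interpolation=2),alpha=1.3))
cv2.imwrite("pics/t11.png",cv2.convertScaleAbs(cv2.resize(cams.grab_frame('top')[:,:,::-1][180:310,180:400],None,fx=3.6,fy=3.6,interpolation=2),alpha=1.5))
E
```

```text
[ 0.6380792  -0.1800785   0.28464108] [ 0.56917329  0.55291018 -0.05712733]
```

View pics/s11.png

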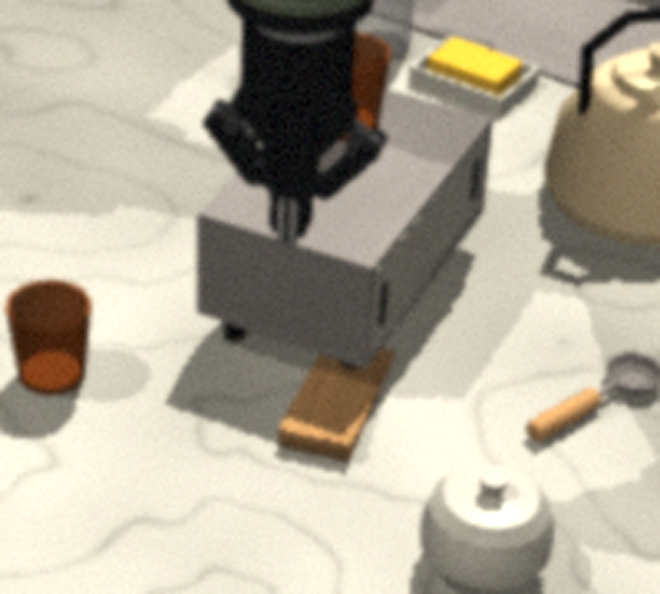

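View pics/w11.png

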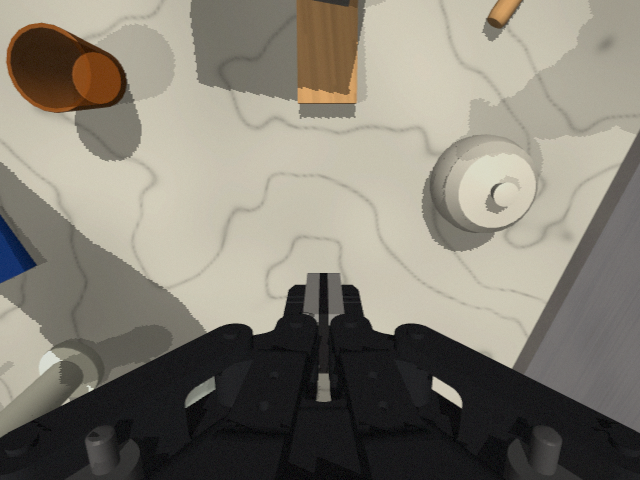

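View pics/t11.png

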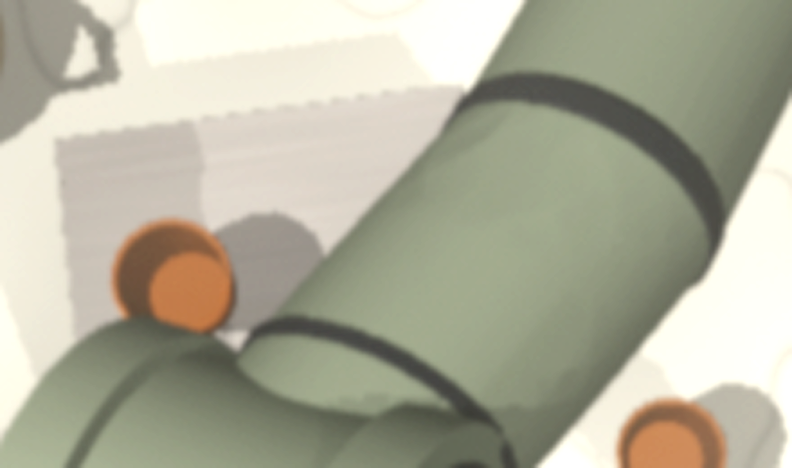

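```bash
python3 -c "
from workcell import bot
print(bot.job_done())"
```

```text
the job is handed in; nothing more can be done
None
```

The wedge is under the short foot and snug, the press check is done, and I handed the job in at about 14 s on the clock. No verdict came back.

- **Push:** I slid the wooden wedge thin end first with both fingertips against its tail until the foot resisted with a steady push of about 4.9 N. The last push step read about 6.5 N for a moment before it settled.
- **Position:** After I backed off, the foot was within about 3 mm of the wedge's centre line. The cabinet's corners were where they started.
- **Press:** I pressed on the top above that foot for about 1.3 s, mostly at 17–18 N. For about a quarter of a second it overshot to 28 N, and there was up to 7 N of sideways force. The fingertips sank only about 0.3 mm, so the corner did not rock.
- **Last pictures:** The wedge was flat and had not moved, and the cabinet stood where it was. The crockery in view was untouched and the arm was clear, with the force reading near zero.
- **Limits:** The press hid how far the cabinet tilted to better than a fraction of a millimetre, and I did not measure its level separately. The arm also hid part of the cabinet's top in the last overhead picture.

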